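# Refit the hinge pin and the control knob of a donated play cooker

### The job

Put the donated play cooker back together: push the loose hinge pin down through the oven door's upper hinge until its head sits on the hinge, and put the loose knob on the bare spindle, turned so that its flat matches the spindle's, and push it fully home. Then press the knob right in against its spring and finish like that, still holding it pressed in with the gripper; leave the other toys where they are.

Things in the scene. Friction and masses are not known exactly. Their poses are not given: they have to be found in the camera images.
- cooker: the play cooker, a white box with a wooden top, fixed to the bench, 240 (front to back, x) x 300 (y) x 160 mm high; origin under its centre, front towards its -x (the robot), oven door on the front. Near the front edge of the top are two control positions 115 mm apart along y: a fitted knob (+y) and the bare spindle (-y). At the back two hot plates, 4 mm high, a toy pan on the left one.
- hinge_hole (a point): centre of the mouth of the upper hinge's hole, on top of the upper fork ear, 134 mm above the bench, 18 mm in front of the cooker's front face, 26 mm below the cooker's top. The vertical hole, 12 mm in diameter, runs through the upper ear (10 mm), the door's lug (18 mm) and the lower ear (10 mm), all in line, 1 mm apart, clear below. Axes as the cooker's.
- pin: the loose hinge pin, plain wood, 30 g: shank 10 mm in diameter and 46 mm long with a tapered tip, round head 22 mm in diameter and 18 mm high on top (64 mm in all). Origin at the tip, z up towards the head. It stands upright in the hole of the dark wooden block, the tip 10 mm above the bench.
- pin_collar (a point): the underside of the pin's head, on its axis, 46 mm above the tip; when the pin is seated it lies on the upper ear, at hinge_hole.
- block: dark wooden block, 50 x 80 x 36 mm, fixed to the bench, with one hole (11 mm across, 26 mm deep) in the middle that holds the pin, and short steel bits that stand 6 mm out of its top near the two ends, 31 mm from the pin along the block's y; origin under its centre.
- knob: the loose wooden knob, about 60 g, bore down on the bench. Round body 46 mm across, 20 mm high; on it a bar to grip, 16 mm wide (y), 22 mm high (top at 42 mm), along x from -21 mm to a pointed nose at +29 mm. Origin: centre of the underside, z up, x to the nose. D-shaped bore from below on the axis, 15.6 mm across, 16 mm deep, its flat 3.6 mm from the axis on the nose side (+x).
- spindle_top (a point): centre of the top of the bare spindle, an upright white D-shaft 14 mm across, end slightly tapered, 25 mm out of the cooker's top (185 mm above the bench, unpressed). x points square out of its flat, 3 mm from the axis; the knob fits when its x points the same way. It turns with light friction (0.01 N m). With the knob fully home this point touches the bore's end, 16 mm above the knob's underside.
- plunger (a joint): how far the spindle is pushed in, m: 0 at rest to 0.005 fully in. The spring needs about 4.5 N to start and 9 N at the end.
- toy_car: wooden toy car on the bench, 85 x 53 x 47 mm, a bystander; origin under its centre
- toy_pan: small aluminium toy pan with two handles on the cooker's back left hot plate, 84 mm across, 42 mm high, a bystander; origin under its centre
- puzzle_box: flat cardboard puzzle box on the bench, 120 x 160 x 40 mm, a bystander; origin under its centre
- fitted_knob: knob of the same shape as the loose one, already in place left (+y) of the bare spindle, fixed; origin at the centre of its underside, its top 51 mm above the cooker's top
- oven_door (a joint): angle of the wooden oven door, rad: 0 shut, grows as it opens towards the robot. Its hinges are at the cooker's front left (+y) corner; it may stand a little ajar, and may stay so
Not all that is in view belongs to the job. Leave any blue or orange look-alike of the knob alone.

How it is judged:
By the outcome, as a careful person would: the job done as asked, in the order asked, and still so for the second after the job is handed in, while the arm keeps its last pose, push and grip.
It also fails if it takes over 67 s, if anything falls off the work surface, if the arm or the gripper's body presses on something with over 40 N, if the wrist force passes 120 N, or if a joint passes its speed limit or range.

### The arm

A 6-joint arm with a two-finger parallel gripper is mounted at the origin on the work surface. World frame = base frame: x ahead of the robot, y to its left, z up, the work surface at z = 0. Lengths are in mm, angles in degrees, forces in N, time in s.
With the tool pointing down it reaches from about 300 to 850 mm from the base axis. Payload 4.2 kg.
Tool frame: the origin (TCP) lies between the finger pads; the fingertips stand 22 mm ahead of it and the grasp point (between the pads) lies 3 mm ahead of it; z points along the fingers, y is the direction in which the jaws open and shut (so a half turn about z gives the same grasp; the last joint's range is limited). The gripper opens to 91 mm and grips with 3 to 60 N. Pads are 32 mm wide; open, the fingers measure 118 mm over their backs; the gripper's body (76 mm by 178 mm) begins 60 mm behind the grasp point.
Start: joints at [-70.302, 18.312, 89.639, -0, 72.044, -1.146], TCP at [204.605, -537.382, 214.376] pointing down, gripper open.
Joint ranges: [-177.97, 177.97], [-48.28, 115.42], [12.27, 149.76], [-77.06, 257.06], [2.81, 150.46], [-146.56, 146.56]. Speed limits (degrees/s): [147.25, 147.25, 180, 180, 180, 180].

### API

Orientations are given as [roll, pitch, yaw] about the fixed x, y, z axes, in that order (R = Rz(yaw) Ry(pitch) Rx(roll)).
In Python, from workcell import * gives the robot as it stands.
- The arm moves only by the shell command python3 -m jog 'ROWS' [OPENING] [FORCE]. ROWS is text: rows parted by semicolons, each of 6 numbers parted by spaces: the shift along the tool's x, y, z in units of 0.5 m (1.0 is 0.5 m), then the turn, a rotation vector about the tool's x, y, z in units of pi/2 rad (1.0 is pi/2 rad). A call has 1 to 20 rows; each row is the pose to reach, as a shift and turn from the pose measured when the call began, along the tool's axes at that moment; what a row does not reach only later rows make up. A row lasts 1/12 s, in which the tool goes at most 41.7 mm and 7.16 degrees, less where a joint would pass 70% of its speed; a pose out of reach is approached as far as the arm can. A call with a number of a shift or a turn outside -1 to 1 is refused whole. A call with a gripper value outside its range is refused whole. OPENING is the opening, from -1 (shut) to 1 (fully open), set as the call begins (- or left out, the last holds). The fingers move at their own pace and stop on an object; FORCE is the grip in N (left out, the last holds). Time passes only in rows, so rows that repeat a pose let the fingers close. It gives the time, the measured TCP pose, the force and the opening at its end, in the units of the state.
- state(): the state, without advancing time (a new reading comes with each control period).
- grab_frame(name): name is "scene" or "side" or "wrist"; returns the picture (420x560x3 uint8, red, green, blue); there is no depth.
- calibration(name): a dict with "mtx" (3x3 intrinsics, pixels), "rvec" (rotation vector, rad) and "tvec" (3), from world to camera coordinates, as OpenCV has them. Camera axes: x right, y down, z forward; pixel columns grow to the right and rows downward; lengths in mm; the calibration is good to about 2 mm. The wrist camera is an equidistant fisheye: a pixel r from the principal point sees the ray r / f radians off the axis. A picture is of the moment at which its call begins: read the wrist's pose just before it. calibration takes no time and is no camera call; for the wrist camera it gives the pose at the moment of the call.
- job_done(): hands the job in, once; it reports no verdict.
Trained networks look in the newest picture that a camera, given by its name, has taken for a name from the list of things; names that differ only in an ending like _2 or _b are one class to them, and where a whole thing is asked for, a point or a joint stands for the part that bears it (a point fixed in the world has none). Each returns a list of dicts, best first, with "confidence" (0 to 1); they miss things now and then, are a little off and sometimes report something else, mostly with a low value. They report only what shows in the picture. A call takes as long as a camera call. They do not tell look-alikes from the thing itself.
- spot_in(query, camera): "rect" ([left, top, right, bottom] in pixels, round what is visible of it).
- tip_of(query, camera): "location" ([column, row] in pixels: a listed point, or the origin of a listed thing).
The state is a dict: "time_s": time; "qpos": joint angles; "qvel": joint speeds; "effort": joint torques, N m; "ee_pos": TCP position; "ee_rot": TCP orientation; "force": force on the tool from outside, world axes, zero at the start; "torque": the same for the moment, N m; "gripper_width": finger opening in mm.
Only numpy, scipy, OpenCV 4.12 (cv2) and the standard library are available. Lean on these libraries where they do the work, as an engineer would, in place of code of your own. Each camera call takes 0.05 s, during which the arm holds its last target. There are 200 camera calls.

## Working session

There is one attempt and no reset: what is moved stays moved. The work goes in short steps, Python scripts to look and compute and a shell command to move; the robot and the scene stay as the last step left them, time stands still between calls to the robot, and variables do not carry over. Pictures are saved under pics/ and viewed, about 8 in all and at most 12, crops included, and the job is handed in when it is done.

```bash
ls; mkdir -p pics; cat > h.py <<'E'
from workcell import *
import numpy as np, cv2
from scipy.spatial.transform import Rotation as R
def cam(n):
    c=calibration(n); return np.array(c["mtx"],float),cv2.Rodrigues(np.array(c["rvec"],float))[0],np.array(c["tvec"],float).ravel()
def ray(n,uv,c=None):
    K,Rm,t=c or cam(n)
    p=np.array([(uv[0]-K[0,2])/K[0,0],(uv[1]-K[1,2])/K[1,1]])
    if n=="wrist":
        th=np.hypot(*p); d=np.r_[p/max(th,1e-9)*np.sin(th),np.cos(th)]
    else: d=np.r_[p,1]
    return -Rm.T@t, Rm.T@(d/np.linalg.norm(d))
def at_z(n,uv,z,c=None):
    o,d=ray(n,uv,c); return o+d*(z-o[2])/d[2]
def tri(rays):
    A=sum(np.eye(3)-np.outer(d,d) for o,d in rays); b=sum((np.eye(3)-np.outer(d,d))@o for o,d in rays)
    return np.linalg.solve(A,b)
def proj(n,X,c=None):
    K,Rm,t=c or cam(n); p=Rm@np.asarray(X,float)+t
    if n=="wrist":
        r=np.hypot(p[0],p[1]); th=np.arctan2(r,p[2]); q=p[:2]/max(r,1e-9)*th
    else: q=p[:2]/p[2]
    return np.array([K[0,0]*q[0]+K[0,2],K[1,1]*q[1]+K[1,2]])
def save(name,img,crop=None,s=1):
    if crop: img=img[crop[1]:crop[3],crop[0]:crop[2]]
    cv2.imwrite("pics/"+name,cv2.resize(img[:,:,::-1],None,fx=s,fy=s,interpolation=cv2.INTER_CUBIC))
def rel(pos,rpy):
    "row (units) for target TCP pose from the present one"
    s=state(); R0=R.from_euler("xyz",s["ee_rot"],degrees=True)
    d=R0.inv().apply(np.array(pos)-s["ee_pos"])/500
    w=(R0.inv()*R.from_euler("xyz",rpy,degrees=True)).as_rotvec()/(np.pi/2)
    return np.round(np.r_[d,w],4)
E
python3 - <<'E'
from h import *
s=state(); print({k:np.round(v,2) for k,v in s.items()})
ims={n:grab_frame(n) for n in("scene","side")}
save("a.png",np.hstack([ims["scene"],ims["side"]]),s=0.7142)
save("scene.png",ims["scene"],s=1.42)
save("side.png",ims["side"],s=1.42)
for n in ims:
    print(n,"cam at",np.round(ray(n,(280,210))[0]))
    for q in["cooker","hinge_hole","pin","pin_collar","block","knob","spindle_top","toy_car","puzzle_box","fitted_knob"]:
        print(q,[(np.round(r["location"]).tolist(),round(r["confidence"],2)) for r in tip_of(q,n)][:4])
print(state()["time_s"])
E
```

```text
pics
{'time_s': np.float64(0.0), 'qpos': array([-70.3 ,  18.35,  89.71,  -0.  ,  72.04,  -1.15]), 'qvel': array([ 0.1 ,  0.01, -0.03, -0.01,  0.03, -0.03]), 'effort': array([  0.  , -41.25, -23.2 ,   0.07,   0.05,  -0.  ]), 'ee_pos': array([ 204.43, -536.9 ,  213.52]), 'ee_rot': array([-179.9 ,   -0.  ,   20.84]), 'force': array([ 1.15,  0.32, -0.82]), 'torque': array([-0.05, -0.02,  0.01]), 'gripper_width': np.float64(91.42)}
scene cam at [1132. -621.  791.]
cooker []
hinge_hole [([301.0, 180.0], 0.66)]
pin [([129.0, 364.0], 0.56)]
pin_collar [([122.0, 353.0], 0.6)]
block [([124.0, 368.0], 0.89), ([183.0, 302.0], 0.66)]
knob [([274.0, 330.0], 0.96), ([207.0, 366.0], 0.72), ([226.0, 333.0], 0.68), ([301.0, 180.0], 0.62)]
spindle_top [([267.0, 209.0], 0.63), ([124.0, 356.0], 0.35)]
toy_car [([187.0, 304.0], 0.8)]
puzzle_box [([334.0, 171.0], 0.67)]
fitted_knob [([297.0, 190.0], 0.62)]
side cam at [ 26. 649. 673.]
cooker []
hinge_hole [([256.0, 251.0], 0.96)]
pin [([386.0, 186.0], 0.62)]
pin_collar [([386.0, 175.0], 0.52)]
block [([385.0, 186.0], 0.65)]
knob [([338.0, 188.0], 0.78), ([326.0, 206.0], 0.74), ([309.0, 190.0], 0.41)]
spindle_top [([297.0, 186.0], 0.48)]
toy_car [([362.0, 218.0], 0.96)]
puzzle_box [([174.0, 408.0], 0.72)]
fitted_knob [([268.0, 207.0], 0.81)]
1.1
```

View pics/scene.png

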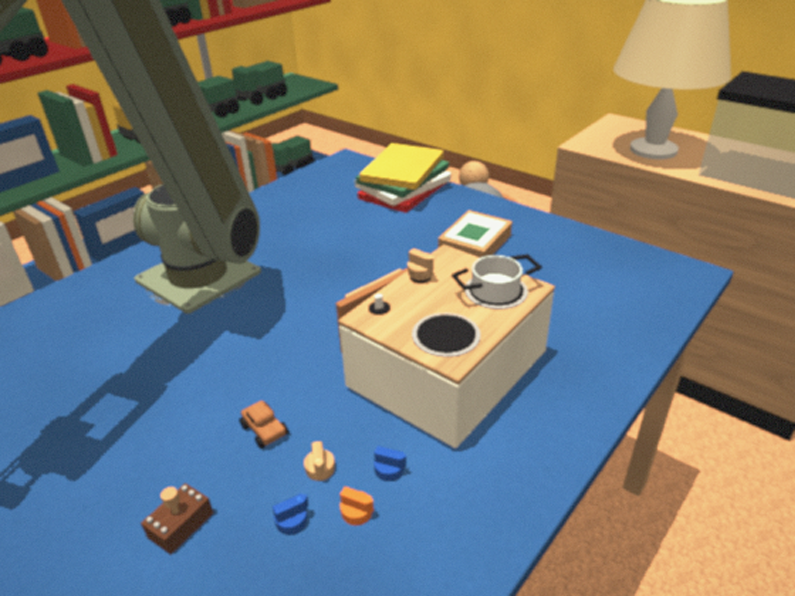

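View pics/side.png

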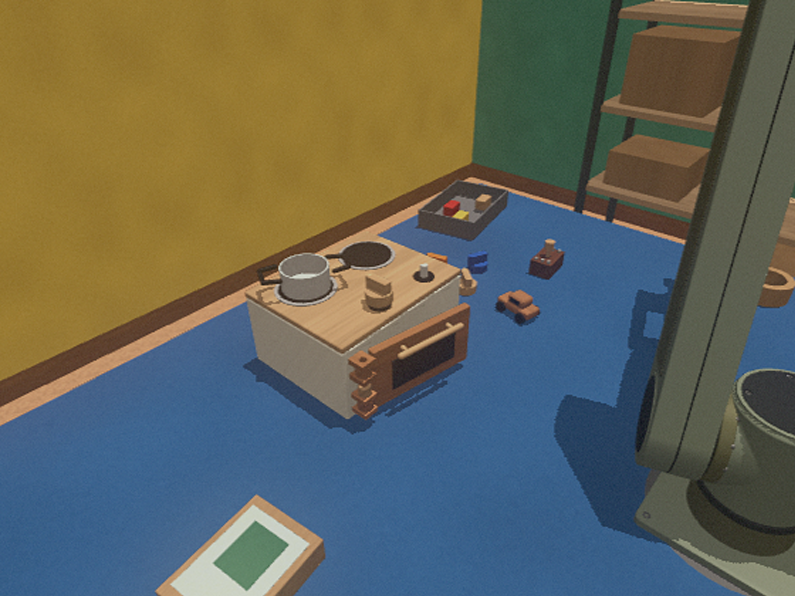

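```bash
python3 - <<'E'
from h import *
p=lambda l,a:print(l,np.round(a,1))
sp=tri([ray("scene",(267,209)),ray("side",(297,186))]); p("spindle tri",sp)
p("sp z185",[at_z("scene",(267,209),185),at_z("side",(297,186),185)])
p("fitted z169",[at_z("scene",(297,190),169),at_z("side",(268,207),169)])
p("hinge",at_z("side",(256,251),134))
p("pin collar z56",[at_z("scene",(122,353),56),at_z("side",(386,175),56)])
p("block",[at_z("scene",(124,368),0),at_z("side",(385,186),0)])
p("knob0",[at_z("scene",(226,333),0),at_z("side",(326,206),0)])
p("car",[at_z("scene",(187,304),0),at_z("side",(362,218),0)])
p("blue/orange",[at_z("scene",u,0) for u in((274,330),(207,366),(250,361))])
# cooker top corners, side view (zoomed px /1.42)
for u in((247,294),(345,349),(462,267),(397,240)): p("corner side",at_z("side",np.array(u)/1.42,160))
for u in((341,322),(458,380),(553,290),(436,245)): p("corner scene",at_z("scene",np.array(u)/1.42,160))
E
```

```text
spindle tri [5.579e+02 2.000e-01 1.824e+02]
sp z185 [[559.4  -3.2 185. ]
 [555.9   4.6 185. ]]
fitted z169 [[551.  122.1 169. ]
 [562.3 102.5 169. ]]
hinge [501.2 206.2 134. ]
pin collar z56 [[ 527.7 -413.5   56. ]
 [ 522.4 -408.2   56. ]]
block [[ 516.5 -416.6    0. ]
 [ 531.5 -433.4    0. ]]
knob0 [[ 619.1 -223.5    0. ]
 [ 608.5 -203.7    0. ]]
car [[ 485.6 -220.6    0. ]
 [ 488.7 -221.2    0. ]]
blue/orange [[ 697.4 -151.8    0. ]
 [ 648.  -307.1    0. ]
 [ 709.6 -243.5    0. ]]
corner side [742.8 241.2 160. ]
corner side [510.6 233.5 160. ]
corner side [521.4 -68.  160. ]
corner side [680.  -68.6 160. ]
corner scene [532.2 -68.6 160. ]
corner scene [761.4 -64.1 160. ]
corner scene [761.8 219.3 160. ]
corner scene [511.3 218.2 160. ]
```

```bash
python3 - <<'E'
from h import *
K,Rm,t=cam("wrist"); s=state(); R0=R.from_euler("xyz",s["ee_rot"],degrees=True)
print(K.round(1), "cam in tool",R0.inv().apply(-Rm.T@t-s["ee_pos"]).round(1),"axis",R0.inv().apply(Rm[2]).round(3))
print(rel((525,-411,190),(180,0,3)))
E
```

```text
[[325.2   0.  278.5]
 [  0.  325.2 210. ]
 [  0.    0.    1. ]] cam in tool [  69.2    0.2 -170.3] axis [-0.246  0.     0.969]
[ 6.887e-01 -8.200e-03  4.880e-02  1.000e-04 -0.000e+00  1.983e-01]
```

```bash
python3 -m jog '0.689 -0.008 0.049 0 0 0.198;0.689 -0.008 0.049 0 0 0.198;0.689 -0.008 0.049 0 0 0.198;0.689 -0.008 0.049 0 0 0.198;0.689 -0.008 0.049 0 0 0.198;0.689 -0.008 0.049 0 0 0.198;0.689 -0.008 0.049 0 0 0.198;0.689 -0.008 0.049 0 0 0.198;0.689 -0.008 0.049 0 0 0.198;0.689 -0.008 0.049 0 0 0.198;0.689 -0.008 0.049 0 0 0.198;0.689 -0.008 0.049 0 0 0.198' 1
python3 - <<'E'
from h import *
c=cam("wrist"); im=grab_frame("wrist"); save("w1.png",im,s=1.4)
print(state()["ee_pos"],proj("wrist",(525,-411,74),c))
for q,z in(("pin",10),("pin_collar",56),("block",0),("knob",0),("toy_car",0),("spindle_top",185)):
    for r in tip_of(q,"wrist")[:4]: print(q,np.round(r["location"]),round(r["confidence"],2),at_z("wrist",r["location"],z,c).round(1))
for r in spot_in("pin","wrist")[:3]: print(r)
E
```

```text
time_s: 2.1
ee_pos: [524.0, -411.6, 189.9]
ee_rot: [180.0, 0.1, 3.0]
force: [-0.2, -0.6, 0.4]
gripper_width: 91.0
[ 523.69641673 -411.91290495  190.10841931] [277.67618864 205.27478193]
pin [278. 192.] 0.95 [ 524.1 -411.6   10. ]
pin_collar [278. 201.] 0.7 [ 525.3 -411.3   56. ]
block [281. 186.] 0.64 [ 529.9 -414.6    0. ]
knob [136.  28.] 0.83 [ 714.  -234.2    0. ]
knob [116. 113.] 0.81 [ 611.1 -213.9    0. ]
knob [78. 48.] 0.66 [ 699.2 -150.9    0. ]
knob [193.  78.] 0.56 [ 649.2 -310.1    0. ]
toy_car [122. 219.] 0.62 [ 480.4 -217.7   -0. ]
{'rect': [267.4, 190.0, 289.8, 213.3], 'confidence': 0.85}
```

View pics/w1.png

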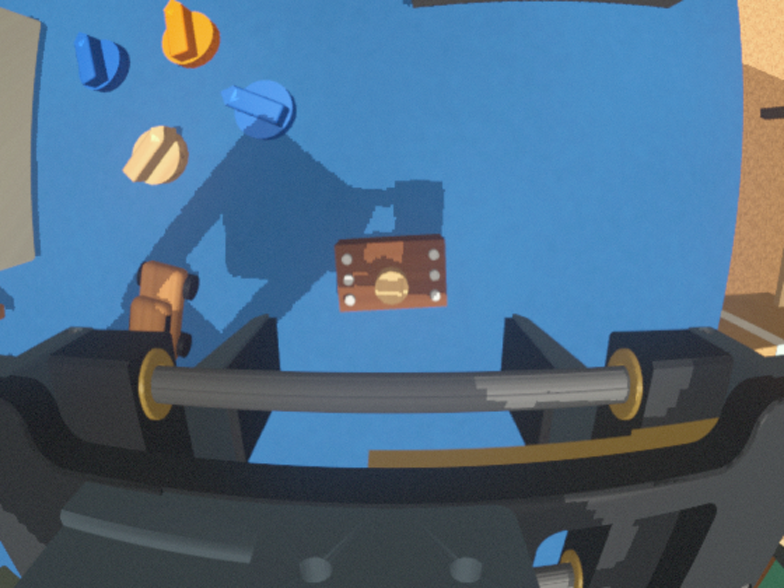

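```bash
python3 -m jog '0.002 0 0.08 0 0 0;0.002 0 0.16 0 0 0;0.002 0 0.21 0 0 0;0.002 0 0.22 0 0 0;0.002 0 0.22 0 0 0' && python3 -m jog '0 0 0 0 0 0;0 0 0 0 0 0;0 0 0 0 0 0;0 0 0 0 0 0;0 0 0 0 0 0;0 0 0 0 0 0;0 0 0 0 0 0;0 0 0 0 0 0' -1 20
```

```text
time_s: 2.92
ee_pos: [524.6, -410.8, 78.3]
ee_rot: [-179.9, 0.2, 3.0]
force: [0.6, 0.3, 0.6]
gripper_width: 91.3
time_s: 3.58
ee_pos: [524.6, -410.9, 78.5]
ee_rot: [-179.9, 0.2, 3.0]
force: [0.3, 0.4, 0.6]
gripper_width: 40.6
```

```bash
python3 -m jog '0 0 -0.004 0 0 0;0 0 -0.004 0 0 0;0 0 -0.004 0 0 0;0 0 -0.004 0 0 0;0 0 -0.004 0 0 0;0 0 -0.004 0 0 0;0 0 -0.004 0 0 0' -1 20
python3 -m jog '0 0 -0.08 0 0 0;0 0 -0.16 0 0 0;0 0 -0.24 0 0 0;0 0 -0.3 0 0 0'; python3 -c "
from h import *
print(rel((501,150,250),(180,0,3)))"
```

```text
time_s: 4.17
ee_pos: [524.6, -410.8, 80.4]
ee_rot: [-179.9, 0.2, 3.0]
force: [-0.5, -0.0, -0.1]
gripper_width: 0.7
time_s: 4.5
ee_pos: [525.6, -411.6, 234.2]
ee_rot: [180.0, -0.0, 3.0]
force: [0.1, 0.2, 1.3]
gripper_width: 0.4
[ 8.8000e-03 -1.1243e+00 -3.1800e-02  1.0000e-04 -1.0000e-04 -5.0000e-04]
```

```bash
python3 - <<'E'
from h import *
c=cam("wrist"); im=grab_frame("wrist"); save("w2.png",im,(180,120,380,320),3)
print(state()["ee_pos"],[proj("wrist",(525,-411,z),c).round(1) for z in(10,56,74)])
for q,z in(("pin",10),("pin_collar",56),("block",0)):
    for r in tip_of(q,"wrist")[:4]: print(q,np.round(r["location"]),round(r["confidence"],2),at_z("wrist",r["location"],z,c).round(1))
for r in spot_in("pin","wrist")[:3]: print(r)
E
```

```text
[ 527.78236581 -413.32202087  240.64919043] [array([277.8, 186.3]), array([277.7, 193.7]), array([277.7, 197.1])]
pin [280. 189.] 0.58 [ 521.7 -413.3   10. ]
pin_collar [274. 196.] 0.6 [ 522.3 -407.4   56. ]
block [279. 183.] 0.91 [ 527.6 -412.3    0. ]
{'rect': [269.4, 186.4, 288.0, 205.0], 'confidence': 0.67}
```

View pics/w2.png

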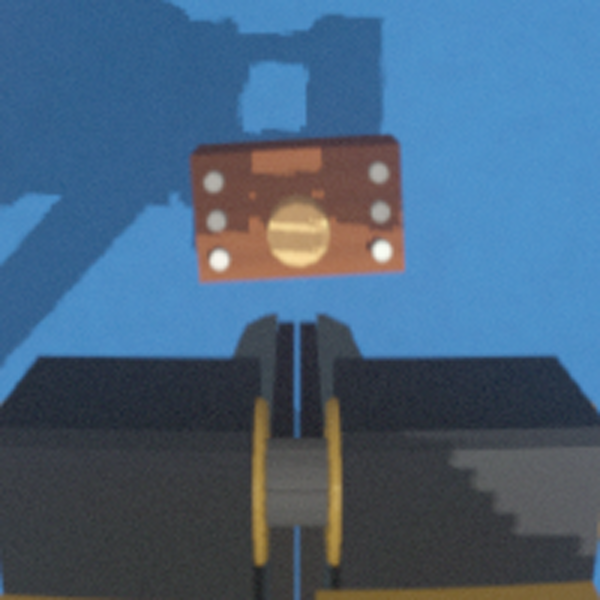

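```bash
python3 - <<'E'
from h import *
s=state();c=cam("wrist");R0=R.from_euler("xyz",s["ee_rot"],degrees=True)
print(s["ee_pos"],s["ee_rot"],s["qpos"])
for o in((0,0,3),(0,0,22),(16,0,22),(-16,0,22),(16,0,0)): print(o,proj("wrist",s["ee_pos"]+R0.apply(o),c).round(1))
o,d=ray("wrist",(279.3,197.7),c);print([at_z("wrist",(279.3,197.7),z,c).round(1) for z in(74,100)],o)
im=grab_frame("side");save("s2.png",im,(340,60,440,220),4)
im2=grab_frame("scene");save("c2.png",im2,(60,240,180,400),4)
a=cv2.imread("pics/s2.png");b=cv2.imread("pics/c2.png");cv2.imwrite("pics/sc2.png",cv2.resize(np.hstack([a,b]),None,fx=.9,fy=.9))
E
```

```text
[ 524.55094577 -410.79316891  229.43007281] [-179.79677487    0.23796004    2.96231978] [-3.90505088e+01  2.64660002e+01  7.46880576e+01 -8.41981232e-03
  7.91587630e+01  4.79891997e+01]
(0, 0, 3) [278.3 253. ]
(0, 0, 22) [278.3 241.7]
(16, 0, 22) [278.3 217.2]
(-16, 0, 22) [278.3 265. ]
(16, 0, 0) [278.3 227.9]
[array([ 523.7, -411.3,   74. ]), array([ 529.3, -411. ,  100. ])] [ 594.43199129 -407.78516547  399.45618695]
```

View pics/sc2.png

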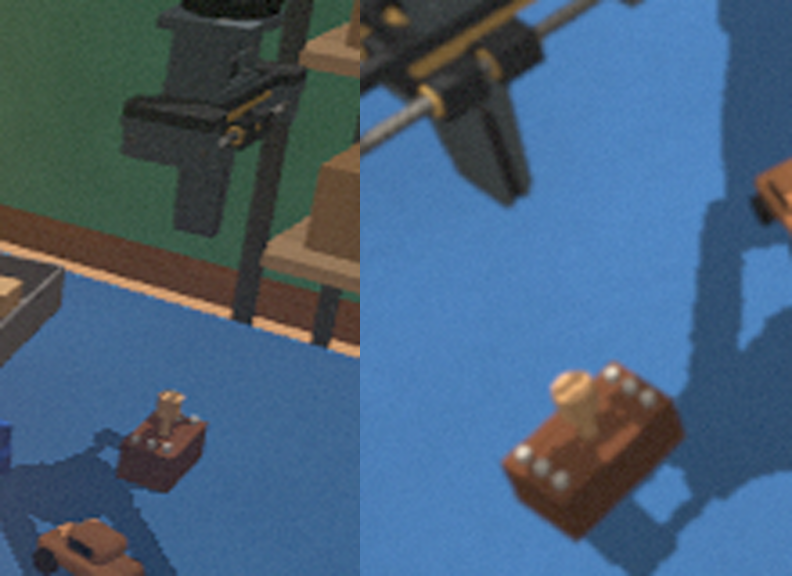

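```bash
python3 - <<'E'
from h import *
for a,b in(((118.9,344.4),(387.2,170)),((102.2,297),(394.2,125.3))):
    X=tri([ray("scene",a),ray("side",b)]);print(X.round(1),proj("scene",X),proj("side",X))
for z in (207,): 
  for dx in(-16,0,16): print(proj("scene",(524.6+dx,-411,z)),proj("side",(524.6+dx,-411,z)))
print(proj("scene",(525,-411,74)),proj("side",(525,-411,74)),proj("scene",(525,-411,56)),proj("side",(525,-411,56)))
E
```

```text
[ 521.3 -410.3   74.1] [119.27392799 344.49569376] [387.42183351 169.9158316 ]
[ 528.8 -414.8  219.6] [ 99.57794485 296.06830557] [392.73312202 126.03409063]
[ 97.04746456 294.58262688] [397.57347609 132.01960896]
[102.02837982 298.66891011] [392.76351555 130.68849955]
[107.11581378 302.84258002] [388.0260749 129.3774593]
[120.09580617 345.73061727] [386.4878229  169.52100707] [122.27909207 351.4449334 ] [385.70988256 174.43218254]
```

```bash
python3 -m jog '0 0 0 0 0 0;0 0 0 0 0 0;0 0 0 0 0 0;0 0 0.08 0 0 0;0 0 0.16 0 0 0;0 0 0.24 0 0 0;0 0 0.3 0 0 0;0 0 0.319 0 0 0;0 0 0.319 0 0 0;0 0 0.319 0 0 0;0 0 0.319 0 0 0' 0
python3 - <<'E'
from h import *
print(state()["ee_pos"])
a=grab_frame("side")[100:220,340:440];b=grab_frame("scene")[280:400,60:180];print(state()["ee_pos"])
save("d.png",np.hstack([a,b]),None,3.5)
E
```

```text
time_s: 5.77
ee_pos: [524.8, -411.0, 71.3]
ee_rot: [-179.9, 0.1, 3.0]
force: [0.6, -0.0, 0.6]
gripper_width: 45.4
[ 524.84650449 -411.02030686   71.3115237 ]
[ 524.62097462 -410.85672074   71.37943793]
```

View pics/d.png

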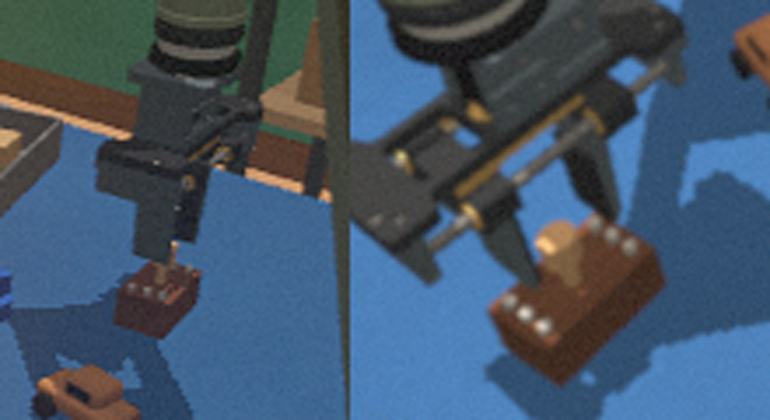

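```bash
python3 - <<'E'
from h import *
for y in(-383,-439):
  for dx in(-16,0,16):print(y,dx,proj("scene",(524.6+dx,y,49)).round(1),proj("side",(524.6+dx,y,49)).round(1))
print("obs near -y scene (111.4,361.4), far +y scene (133.7,342.3), side +y (382.9,173.7)")
for u in((111.4,361.4),(133.7,342.3)): print([at_z("scene",u,z).round(0) for z in(49,60)])
print([at_z("side",(382.9,173.7),z).round(0) for z in(49,60)])
print("tri +y tip",tri([ray("scene",(133.7,342.3)),ray("side",(382.9,173.7))]))
E
```

```text
-383 -16 [130.1 340.3] [385.6 181.2]
-383 0 [134.8 344.3] [381.1 179.6]
-383 16 [139.6 348.4] [376.8 178. ]
-439 -16 [106.1 358.8] [394.2 174.8]
-439 0 [110.7 363.1] [389.8 173.2]
-439 16 [115.5 367.5] [385.5 171.7]
obs near -y scene (111.4,361.4), far +y scene (133.7,342.3), side +y (382.9,173.7)
[array([ 522., -436.,   49.]), array([ 531., -439.,   60.])]
[array([ 519., -381.,   49.]), array([ 528., -385.,   60.])]
[array([ 540., -421.,   49.]), array([ 531., -403.,   60.])]
tri +y tip [ 528.12931638 -388.44384942   65.40023424]
```

```bash
python3 -m jog '0 0 0.007 0 0 0;0 0 0.007 0 0 0;0 0 0.007 0 0 0;0 0 0.007 0 0 0;0 0 0.007 0 0 0;0 0 0.007 0 0 0;0 0 0.007 0 0 0' -1 20
```

```text
time_s: 6.45
ee_pos: [524.8, -411.0, 68.2]
ee_rot: [-179.9, 0.1, 3.0]
force: [-0.3, 0.6, 2.3]
gripper_width: 20.6
```

```bash
python3 -m jog '0 0 0 0 0 0;0 0 0 0 0 0;0 0 -0.02 0 0 0;0 0 -0.06 0 0 0;0 0 -0.12 0 0 0;0 0 -0.2 0 0 0;0 0 -0.28 0 0 0;0 0 -0.34 0 0 0;0 0 -0.36 0 0 0;0 0 -0.36 0 0 0;0 0 -0.36 0 0 0'
python3 - <<'E'
from h import *
s=state();print(s["ee_pos"],s["gripper_width"])
a=grab_frame("side")[40:220,330:450];b=grab_frame("scene")[220:400,50:200];c=grab_frame("wrist")[150:330,200:350]
save("e.png",np.hstack([a,b,c]),None,1.9)
for n in("scene","side","wrist"): print(n,[(np.round(r["location"]),round(r["confidence"],2)) for q in("pin","pin_collar") for r in (grab_frame(n),tip_of(q,n))[1][:2]])
print(state()["time_s"])
E
```

```text
time_s: 7.37
ee_pos: [524.7, -410.9, 247.5]
ee_rot: [-179.9, 0.1, 3.0]
force: [-0.9, 0.5, -1.2]
gripper_width: 20.5
[ 524.70091191 -410.89419936  247.54566334] 20.544464441845214
scene [(array([105., 306.]), 0.55), (array([301., 181.]), 0.43), (array([ 99., 292.]), 0.55)]
side [(array([392., 135.]), 0.41)]
wrist [(array([283., 224.]), 0.67), (array([139., 116.]), 0.62), (array([278., 246.]), 0.79)]
8.1167
```

View pics/e.png

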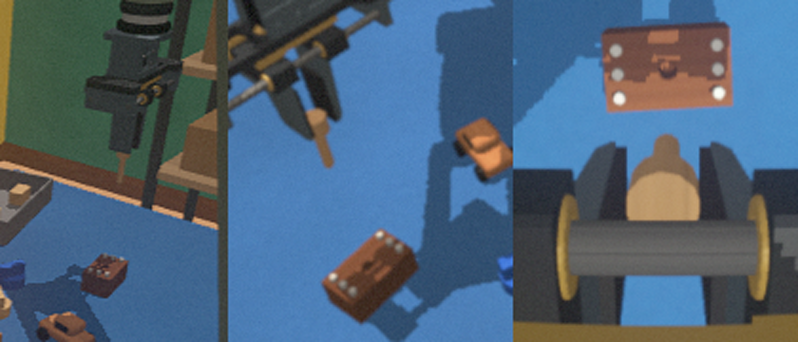

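```bash
python3 - <<'E'
from h import *
s=state();R0=R.from_euler("xyz",s["ee_rot"],degrees=True)
for u,z in(((281,223.7),s["ee_pos"][2]-58),((283,224),s["ee_pos"][2]-58),((278,246),s["ee_pos"][2]-12)): print("in tool",R0.inv().apply(at_z("wrist",u,z)-s["ee_pos"]).round(1))
print(rel((455,206,240),(180,0,3)))
E
python3 -m jog '0 -0.08 0 0 0 0;0 -0.16 0 0 0 0;-0.01 -0.24 0 0 0 0;-0.01 -0.32 0 0 0 0;-0.02 -0.4 0 0 0 0;-0.02 -0.48 0 0 0 0;-0.03 -0.56 0 0 0 0;-0.03 -0.64 0 0 0 0;-0.04 -0.72 0 0 0 0;-0.04 -0.8 0 0 0 0;-0.05 -0.88 0 0 0 0;-0.06 -0.96 0 0 0 0;-0.07 -1 0 0 0 0;-0.075 -1 0 0 0 0;-0.075 -1 0 0 0 0'
python3 -c "
from h import *
print(rel((455,206,240),(180,0,3)),state()['gripper_width'])"
```

```text
in tool [ 1.1  2.  58. ]
in tool [ 0.9  3.4 58. ]
in tool [ 0.9 -0.2 12. ]
[-7.63e-02 -1.24e+00  1.84e-02 -9.00e-04  1.10e-03 -5.00e-04]
time_s: 9.37
ee_pos: [461.3, 86.8, 249.3]
ee_rot: [-179.9, 0.1, 3.1]
force: [0.9, -0.3, -0.8]
gripper_width: 20.8
[ 0.0004 -0.2386  0.0188 -0.0006  0.0009  0.0013] 20.79573501050544
```

```bash
python3 -m jog '0 -0.06 0.01 0 0 0;0 -0.12 0.019 0 0 0;0 -0.18 0.019 0 0 0;0 -0.23 0.019 0 0 0;0 -0.239 0.019 0 0 0;0 -0.239 0.019 0 0 0;0 -0.239 0.019 0 0 0'
python3 - <<'E'
from h import *
s=state();c=cam("wrist"); im=grab_frame("wrist"); save("w3.png",im,(120,30,440,270),2.5)
R0=R.from_euler("xyz",s["ee_rot"],degrees=True)
print(s["ee_pos"])
for q,z in(("hinge_hole",134),("spindle_top",185),("fitted_knob",169),("pin",s["ee_pos"][2]-58),("pin_collar",s["ee_pos"][2]-12)):
    for r in tip_of(q,"wrist")[:3]:
        X=at_z("wrist",r["location"],z,c);print(q,np.round(r["location"]),round(r["confidence"],2),X.round(1),R0.inv().apply(X-s["ee_pos"]).round(1))
E
```

```text
time_s: 9.95
ee_pos: [455.2, 204.8, 239.8]
ee_rot: [180.0, 0.1, 3.1]
force: [0.1, -1.1, -0.7]
gripper_width: 20.9
[455.1823118  204.81723316 239.83709299]
hinge_hole [273. 160.] 0.71 [498.3 211.6 134. ] [ 43.6  -4.5 105.8]
spindle_top [524. 121.] 0.52 [556.3   2.1 185. ] [ 90.1 207.9  54.8]
fitted_knob [396. 101.] 0.85 [553.6 119.9 169. ] [93.8 90.  70.7]
pin_collar [276. 248.] 0.87 [454.4 205.9 227.8] [-0.7 -1.1 12. ]
```

View pics/w3.png

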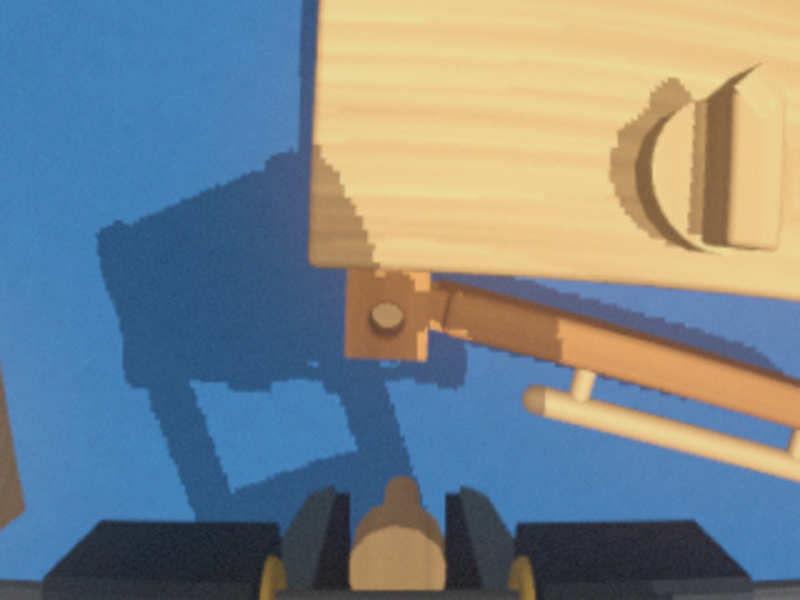

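```bash
python3 - <<'E'
from h import *
s=state();c=cam("wrist");R0=R.from_euler("xyz",s["ee_rot"],degrees=True)
for u,z in(((274.8,158.4),134),((272,160),134),((280.8,223.2),s["ee_pos"][2]-58),((280.8,221.2),s["ee_pos"][2]-58)):
    X=at_z("wrist",u,z,c); print(u,X.round(1),R0.inv().apply(X-s["ee_pos"]).round(1))
f=lambda a:at_z("wrist",(a[0]/2.5+120,a[1]/2.5+30),160,c)
print("front edge",f((310,265)).round(1),f((800,298)).round(1), "left",f((320,5)).round(1))
# ear edges
g=lambda a:at_z("wrist",(a[0]/2.5+120,a[1]/2.5+30),134,c).round(1)
print("ear",g((345,360)),g((428,360)),g((345,270)),g((430,272)))
E
```

```text
(274.8, 158.4) [499.1 210.7 134. ] [ 44.5  -3.  106. ]
(272, 160) [497.6 213.  134. ] [ 43.1  -5.4 106. ]
(280.8, 223.2) [456.4 203.6 182. ] [ 1.5  1.8 58. ]
(280.8, 221.2) [458.  203.7 182. ] [ 3.   1.8 58. ]
front edge [517.7 235.  160. ] [520.1  73.8 160. ] left [600.3 236.4 160. ]
ear [485.  224.4 134. ] [486.5 196.  134. ] [515.8 225.8 134. ] [516.6 197.1 134. ]
```

```bash
python3 -m jog '0.05 -0.01 0.03 0 0 0.024;0.088 -0.01 0.06 0 0 0.024;0.088 -0.01 0.08 0 0 0.024;0.088 -0.01 0.08 0 0 0.024;0.088 -0.01 0.08 0 0 0.024'
python3 - <<'E'
from h import *
s=state();c=cam("wrist"); im=grab_frame("wrist"); save("w4.png",im[130:290,180:380],None,3); print(s["ee_pos"],s["ee_rot"])
sd=grab_frame("side"); save("s4.png",sd[190:270,215:315],None,6)
a=cv2.imread("pics/w4.png");b=cv2.imread("pics/s4.png")
cv2.imwrite("pics/w4s.png",cv2.hconcat([cv2.resize(a,(450,360)),cv2.resize(b,(450*350//450,280)).copy() if 0 else cv2.resize(b,(350,280),interpolation=cv2.INTER_AREA) if 0 else cv2.copyMakeBorder(cv2.resize(b,(350,280)),0,80,0,0,0)]))
E
```

```text
time_s: 10.67
ee_pos: [497.6, 212.1, 199.5]
ee_rot: [180.0, 0.2, 0.9]
force: [-0.6, -0.3, 0.0]
gripper_width: 20.8
[497.62203629 212.08421888 199.48590552] [179.99912744   0.20358831   0.85649643]
```

View pics/w4s.png

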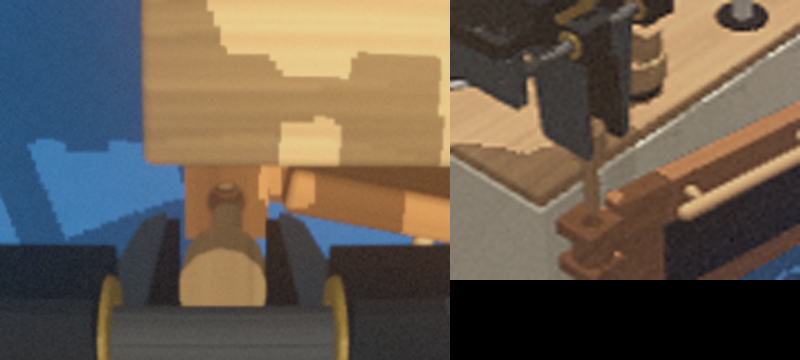

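```bash
python3 -m jog '0 -0.0015 0.01 0 0 0;0 -0.0015 0.016 0 0 0;0 -0.0015 0.022 0 0 0;0 -0.0015 0.028 0 0 0;0 -0.0015 0.028 0 0 0'
```

```text
time_s: 11.18
ee_pos: [497.8, 213.1, 186.2]
ee_rot: [-180.0, 0.1, 0.9]
force: [-0.0, 0.6, -1.3]
gripper_width: 20.7
```

```bash
python3 -m jog '0 0 0.01 0 0 0;0 0 0.02 0 0 0;0 0 0.03 0 0 0;0 0 0.03 0 0 0'
```

```text
time_s: 11.52
ee_pos: [497.2, 212.8, 169.9]
ee_rot: [180.0, 0.2, 0.9]
force: [0.7, -0.6, -0.5]
gripper_width: 20.8
```

```bash
python3 -m jog '0 0 0.01 0 0 0;0 0 0.02 0 0 0;0 0 0.025 0 0 0;0 0 0.025 0 0 0'; python3 - <<'E'
from h import *
print(state()["force"],state()["ee_pos"])
sd=grab_frame("side"); save("s5.png",sd[190:270,215:315],None,6)
E
```

```text
time_s: 11.85
ee_pos: [497.1, 212.5, 156.6]
ee_rot: [179.9, 0.2, 0.9]
force: [1.4, -1.1, -1.8]
gripper_width: 20.7
[ 1.39348162 -1.07618738 -1.79987317] [497.12734149 212.48199286 156.59997886]
```

```bash
python3 -m jog '0 0 0 0 0 0;0 0 0 0 0 0;0 0 0 0 0 0;0 0 0 0 0 0;0 0 0 0 0 0' -0.15
python3 -m jog '0 0 -0.03 0 0 0;0 0 -0.08 0 0 0;0 0 -0.08 0 0 0;0 0 -0.08 0 0 0'
python3 - <<'E'
from h import *
s=state();c=cam("wrist");print(s["ee_pos"])
w=grab_frame("wrist")
for q,z in(("pin_collar",134),("hinge_hole",134),("pin",88)):
    for r in tip_of(q,"wrist")[:2]:print(q,np.round(r["location"],1),round(r["confidence"],2),at_z("wrist",r["location"],z,c).round(1))
sd=grab_frame("side")
for q in("pin_collar","hinge_hole","pin"): print(q,[(np.round(r["location"],1),round(r["confidence"],2)) for r in tip_of(q,"side")[:2]])
print("pred collar seated",proj("side",(499.5,211,134)),"unseated +10",proj("side",(499.5,211,144)))
save("f.png",np.hstack([w[130:290,200:360],sd[180:260,215:295].repeat(2,0).repeat(2,1)]),None,2.4)
E
```

```text
time_s: 12.32
ee_pos: [497.0, 212.7, 157.0]
ee_rot: [180.0, 0.2, 0.9]
force: [0.6, -0.7, -0.2]
gripper_width: 38.7
time_s: 12.65
ee_pos: [497.9, 213.2, 198.3]
ee_rot: [-180.0, 0.0, 0.9]
force: [0.2, -0.6, -0.8]
gripper_width: 38.7
[497.92647549 213.15057233 198.28093188]
pin_collar [280.8 222.2] 0.84 [498.3 211.3 134. ]
pin_collar [ 74.2 238.5] 0.2 [478.8 393.8 134. ]
hinge_hole [281.1 218.9] 0.59 [500.9 211.2 134. ]
pin [279.9 209.1] 0.72 [496.9 211.8  88. ]
pin_collar [(array([255.3, 251. ]), 0.5)]
hinge_hole [(array([253.7, 252.6]), 0.69)]
pin []
pred collar seated [254.97177218 252.41483336] unseated +10 [254.74880201 248.78905196]
```

View pics/f.png

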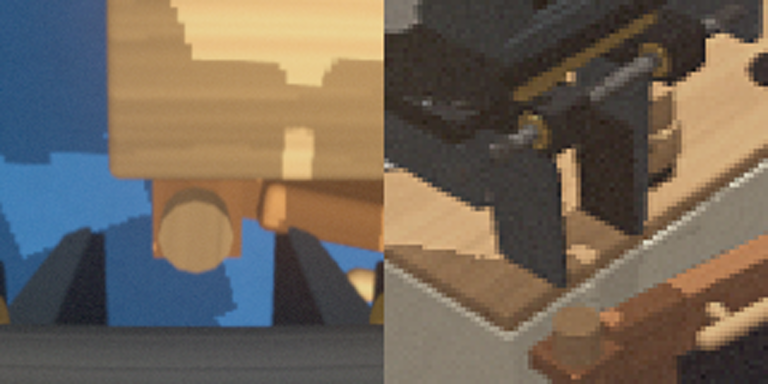

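```bash
python3 -m jog '0.002 0.003 0 0 0 0;0.002 0.003 0 0 0 0;0.002 0.003 0 0 0 0;0.002 0.003 0 0 0 0;0.002 0.003 0.02 0 0 0;0.002 0.003 0.036 0 0 0;0.002 0.003 0.036 0 0 0' -1 20
python3 -m jog '0 0 0.006 0 0 0;0 0 0.01 0 0 0;0 0 0.014 0 0 0;0 0 0.014 0 0 0'
```

```text
time_s: 13.63
ee_pos: [496.4, 210.6, 176.0]
ee_rot: [179.8, 0.5, 0.9]
force: [-0.5, -0.5, -1.0]
gripper_width: 0.3
time_s: 13.97
ee_pos: [496.2, 210.5, 168.6]
ee_rot: [179.8, 0.6, 0.9]
force: [0.6, -0.1, -0.3]
gripper_width: 0.4
```

```bash
python3 -m jog '0.002 0 0.006 0 0 0;0.002 0 0.01 0 0 0;0.002 0 0.012 0 0 0'
python3 -m jog '0.002 0 0.006 0 0 0;0.002 0 0.008 0 0 0;0.002 0 0.01 0 0 0'
```

```text
time_s: 14.22
ee_pos: [497.1, 210.5, 162.3]
ee_rot: [179.8, 0.6, 0.9]
force: [0.3, 0.4, 0.0]
gripper_width: 0.3
time_s: 14.47
ee_pos: [498.0, 210.4, 157.0]
ee_rot: [179.8, 0.6, 0.9]
force: [0.6, -0.2, -0.1]
gripper_width: 0.3
```

```bash
python3 -m jog '0.002 0 0.003 0 0 0;0.002 0 0.006 0 0 0;0.002 0 0.006 0 0 0'
python3 -m jog '0 0 0.003 0 0 0;0 0 0.006 0 0 0;0 0 0.006 0 0 0'
```

```text
time_s: 14.72
ee_pos: [498.9, 210.3, 153.7]
ee_rot: [179.8, 0.6, 0.9]
force: [-0.5, 0.4, -0.4]
gripper_width: 0.5
time_s: 14.97
ee_pos: [499.2, 210.5, 152.7]
ee_rot: [179.8, 0.5, 0.9]
force: [-2.4, 0.3, 10.8]
gripper_width: 0.3
```

```bash
python3 -m jog '0 0 -0.08 0 0 0;0 0 -0.16 0 0 0;0 0.06 -0.22 0 0 0;0.01 0.14 -0.22 0 0 0;0.02 0.22 -0.22 0 0 0;0.03 0.3 -0.22 0 0 0;0.04 0.38 -0.22 0 0 0;0.04 0.414 -0.22 0 0 0;0.04 0.414 -0.22 0 0 0;0.04 0.414 -0.22 0 0 0;0.04 0.414 -0.22 0 0 0' 0
python3 - <<'E'
from h import *
s=state();c=cam("wrist");w=grab_frame("wrist");print(s["ee_pos"],s["ee_rot"])
for q,z in(("spindle_top",185),("fitted_knob",169),("knob",0),("pin_collar",134)):
    for r in tip_of(q,"wrist")[:3]:print(q,np.round(r["location"],1),round(r["confidence"],2),at_z("wrist",r["location"],z,c).round(1))
X=proj("wrist",(557,3,185),c).astype(int);print(X)
np.save("w.npy",w);a=w[X[1]-30:X[1]+30,X[0]-40:X[0]+40]
save("g.png",a,None,9)
E
```

```text
time_s: 15.88
ee_pos: [523.3, 4.8, 263.0]
ee_rot: [179.9, 0.5, 0.9]
force: [0.3, 0.3, 0.8]
gripper_width: 46.0
[523.32030422   4.79930363 262.98698278] [179.88380651   0.51984291   0.90084444]
spindle_top [283.5 177. ] 0.83 [555.3   1.2 185. ]
fitted_knob [148.2 176. ] 0.89 [553.4 117.5 169. ]
knob [447.   56.3] 0.95 [ 713.4 -236.1    0. ]
knob [391.7  59.2] 0.77 [ 695.8 -148.     0. ]
knob [485.2 106.2] 0.69 [ 647.8 -307.3    0. ]
pin_collar [ 85.2 222.8] 0.58 [498. 215. 134.]
[281 174]
```

View pics/g.png

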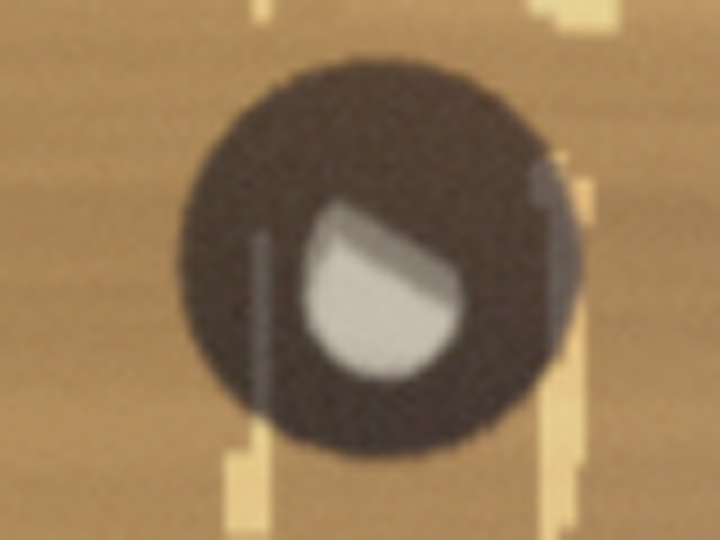

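```bash
python3 -m jog '0.01 0.08 0 0 0 0;0.03 0.16 0 0 0 0;0.05 0.24 0 0 0 0;0.07 0.32 0 0 0 0;0.09 0.4 0.05 0 0 0;0.097 0.438 0.12 0 0 0;0.097 0.438 0.126 0 0 0;0.097 0.438 0.126 0 0 0;0.097 0.438 0.126 0 0 0'
python3 - <<'E'
from h import *
s=state();c=cam("wrist");w=grab_frame("wrist");print(s["ee_pos"],s["ee_rot"])
for r in tip_of("knob","wrist")[:4]:print(np.round(r["location"],1),round(r["confidence"],2),at_z("wrist",r["location"],0,c).round(1),w[int(r["location"][1])-5,int(r["location"][0])])
# look with a metric top view at z=20 (knob body top), 5 px/mm, up=+x, left=+y
X0,Y0,S=612,-214,5
px=np.array([proj("wrist",(X0+50-r/S,Y0+60-q/S,42),c) for r in range(500) for q in range(600)],np.float32).reshape(500,600,2)
np.save("top.npy",px)
save("k.png",cv2.remap(w,px[...,0],px[...,1],cv2.INTER_CUBIC))
E
```

```text
time_s: 16.88
ee_pos: [575.2, -212.1, 200.3]
ee_rot: [179.9, 0.5, 1.0]
force: [1.3, 0.6, -0.5]
gripper_width: 45.6
[ 575.20865984 -212.14932913  200.28253344] [179.90430366   0.54526917   1.02238754]
[299.7  67.7] 0.8 [ 714.1 -234.     0. ] [219 135  55]
[287.2 161. ] 0.77 [ 606.6 -222.     0. ] [189 153 109]
[226.8  79.5] 0.74 [ 699.8 -152.1    0. ] [ 68 135 214]
[365.2 128.7] 0.71 [ 647.3 -311.4    0. ] [ 98 165 240]
```

View pics/k.png

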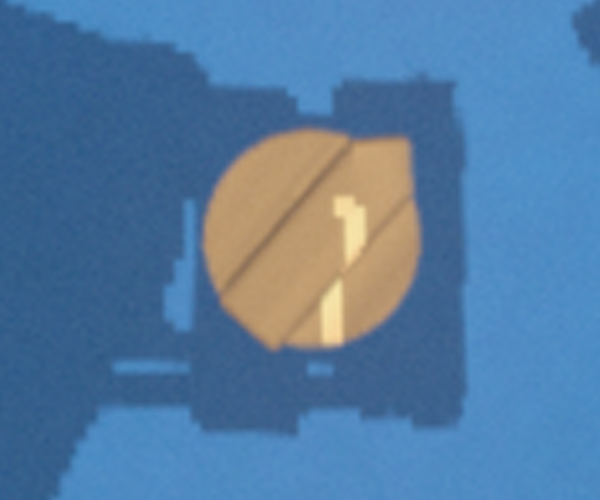

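```bash
python3 - <<'E'
from h import *
print(rel((613,-217.2,80),(180,0,-40.8)))
# spindle flat from saved pixel pts, pose then: ee (523.3,4.8,263) rpy(179.9,.5,.9): rebuild that camera from the tool offset
s=state();K,Rm,t=cam("wrist");R0=R.from_euler("xyz",s["ee_rot"],degrees=True).as_matrix()
oc=R0.T@(-Rm.T@t-s["ee_pos"]);Rc=Rm@R0
R1=R.from_euler("xyz",[179.88,.52,.90],degrees=True).as_matrix();R2=Rc@R1.T;o=np.array([523.32,4.8,262.99])+R1@oc
c=(K,R2,-R2@o)
P=[at_z("wrist",(241+a/9,144+b/9),185,c) for a,b in((340,235),(450,308),(381,299),(387,380),(303,290))]
d=P[1]-P[0];print(np.round(P,1),"chord",np.linalg.norm(d[:2]),"normal yaw",np.degrees(np.arctan2(d[1],d[0]))+90)
E
```

```text
[0.0753 0.0111 0.2438 0.0035 0.0029 0.4654]
[[560.6   4.9 185. ]
 [554.5  -4.6 185. ]
 [555.2   1.3 185. ]
 [548.1   0.6 185. ]
 [555.8   8.  185. ]] chord 11.334518638753835 normal yaw -32.89215075211105
```

```bash
python3 -m jog '0.02 0 0.08 0 0 0.07;0.04 0 0.16 0 0 0.15;0.06 0.01 0.2 0 0 0.23;0.075 0.011 0.244 0 0 0.31;0.075 0.011 0.244 0.003 0.003 0.39;0.075 0.011 0.244 0.003 0.003 0.465;0.075 0.011 0.244 0.003 0.003 0.465;0.075 0.011 0.244 0.003 0.003 0.465' -0.12
python3 -c "
from h import *
print(rel((613,-217.2,27),(180,0,-40.8)))"
```

```text
time_s: 17.65
ee_pos: [614.0, -216.3, 81.7]
ee_rot: [-180.0, -0.2, -40.5]
force: [-0.1, -0.0, -0.2]
gripper_width: 40.1
[-0.0007  0.0027  0.1094 -0.0004 -0.002   0.0033]
```

```bash
python3 -m jog '0 0.003 0.06 0 0 0;0 0.003 0.08 0 0 0;0 0.003 0.085 0 0 0;0 0.003 0.09 0 0 0;0 0.003 0.09 0 0 0'; python3 -m jog '0 0 0.006 0 0 0;0 0 0.012 0 0 0;0 0 0.018 0 0 0;0 0 0.018 0 0 0'
```

```text
time_s: 18.07
ee_pos: [613.4, -217.5, 37.1]
ee_rot: [-180.0, -0.2, -40.5]
force: [-0.3, 0.4, -0.2]
gripper_width: 40.2
time_s: 18.4
ee_pos: [613.1, -217.4, 27.6]
ee_rot: [-180.0, -0.2, -40.4]
force: [-0.5, -0.4, -0.3]
gripper_width: 40.2
```

```bash
python3 -m jog '0 0 0.005 0 0 0;0 0 0.005 0 0 0;0 0 0.005 0 0 0;0 0 0.005 0 0 0;0 0 0.005 0 0 0;0 0 0.005 0 0 0;0 0 0.005 0 0 0;0 0 0.005 0 0 0' -1 35
python3 - <<'E'
from h import *
s=state();print(s["ee_pos"],s["gripper_width"],s["force"])
E
```

```text
time_s: 19.07
ee_pos: [613.1, -217.4, 25.1]
ee_rot: [-180.0, -0.2, -40.4]
force: [0.5, -0.5, 0.3]
gripper_width: 15.7
[ 613.12527255 -217.43421428   25.14836862] 15.69644806625349 [ 0.50978481 -0.49764134  0.28063433]
```

```bash
python3 -m jog '0 0 -0.04 0 0 0;0 0 -0.12 0 0 0;0 0 -0.2 0 0 0;0 0 -0.28 0 0 0;0 0 -0.36 0 0 0;0 0 -0.42 0 0 0;0 0 -0.43 0 0 0;0 0 -0.43 0 0 0'
python3 -c "
from h import *
print(rel((555.2,1.4,238),(180,0,-32.9)),state()['gripper_width'])"
```

```text
time_s: 19.73
ee_pos: [613.6, -217.5, 243.1]
ee_rot: [-179.9, -0.5, -40.4]
force: [-0.8, -0.4, -1.1]
gripper_width: 15.8
[-0.3729 -0.2573  0.0077 -0.0012 -0.0054 -0.0838] 15.817189587906407
```

```bash
python3 -m jog '-0.06 -0.04 0 0 0 -0.02;-0.12 -0.08 0 0 0 -0.04;-0.18 -0.12 0 0 0 -0.06;-0.24 -0.16 0 0 0 -0.08;-0.3 -0.21 0.004 0 -0.005 -0.084;-0.35 -0.24 0.008 0 -0.005 -0.084;-0.373 -0.257 0.008 0 -0.005 -0.084;-0.373 -0.257 0.008 0 -0.005 -0.084;-0.373 -0.257 0.008 0 -0.005 -0.084;-0.373 -0.257 0.008 0 -0.005 -0.084'
python3 - <<'E'
from h import *
s=state();print(rel((555.2,1.4,238),(180,0,-32.9)),s["ee_pos"],s["ee_rot"])
c=cam("wrist");w=grab_frame("wrist");save("m.png",w)
R0=R.from_euler("xyz",s["ee_rot"],degrees=True)
for r in tip_of("knob","wrist")[:3]:X=at_z("wrist",r["location"],s["ee_pos"][2]-25,c);print("knob",r["confidence"],X.round(1),R0.inv().apply(X-s["ee_pos"]).round(1))
for n in("scene","side"):
    grab_frame(n)
    for q in("knob","spindle_top"):
        for r in tip_of(q,n)[:4]:
            print(n,q,np.round(r["location"]),round(r["confidence"],2),"expect knob",proj(n,s["ee_pos"]-[0,0,25]).round(),"sp",proj(n,(555.2,1.4,185)).round())
E
```

```text
time_s: 20.57
ee_pos: [555.2, 0.2, 237.0]
ee_rot: [-180.0, -0.0, -32.9]
force: [0.1, 1.3, -0.8]
gripper_width: 15.7
[-0.0013 -0.0019 -0.002  -0.0003 -0.0001 -0.0002] [5.55242079e+02 2.30311490e-01 2.36984583e+02] [-1.79973459e+02 -1.20961017e-02 -3.29201756e+01]
knob 0.97 [ 629.4 -166.5  212. ] [152.9  99.7  25. ]
knob 0.95 [654. -91. 212.] [132.5  22.9  25. ]
knob 0.61 [ 5.525e+02 -2.000e-01  2.120e+02] [-2.1  1.9 25. ]
scene knob [270. 329.] 0.94 expect knob [266. 198.] sp [267. 207.]
scene knob [209. 367.] 0.84 expect knob [266. 198.] sp [267. 207.]
scene knob [265. 202.] 0.53 expect knob [266. 198.] sp [267. 207.]
scene spindle_top [183. 302.] 0.42 expect knob [266. 198.] sp [267. 207.]
scene spindle_top [266. 210.] 0.39 expect knob [266. 198.] sp [267. 207.]
side knob [298. 175.] 0.65 expect knob [298. 176.] sp [298. 186.]
side knob [336. 189.] 0.64 expect knob [298. 176.] sp [298. 186.]
side knob [308. 191.] 0.5 expect knob [298. 176.] sp [298. 186.]
side spindle_top [299. 185.] 0.52 expect knob [298. 176.] sp [298. 186.]
```

```bash
python3 -m jog '-0.001 -0.002 0.02 0 0 0;-0.001 -0.002 0.04 0 0 0;-0.001 -0.002 0.048 0 0 0;-0.001 -0.002 0.048 0 0 0;-0.001 -0.002 0.048 0 0 0'; python3 -m jog '0 0 0.004 0 0 0;0 0 0.008 0 0 0;0 0 0.012 0 0 0;0 0 0.012 0 0 0'
```

```text
time_s: 21.38
ee_pos: [555.1, 2.0, 213.1]
ee_rot: [-179.9, 0.0, -32.9]
force: [0.5, -0.3, -0.4]
gripper_width: 15.9
time_s: 21.72
ee_pos: [556.0, 1.7, 207.2]
ee_rot: [-179.9, -0.1, -32.9]
force: [3.0, -1.7, -2.0]
gripper_width: 15.2
```

```bash
python3 -m jog '0.001 0 0.003 0 0 0;0.002 0 0.006 0 0 0;0.002 0 0.008 0 0 0;0.002 0 0.008 0 0 0'
```

```text
time_s: 22.05
ee_pos: [556.4, 1.2, 202.7]
ee_rot: [-179.9, -0.0, -32.9]
force: [-0.3, -0.0, -1.2]
gripper_width: 15.6
```

```bash
python3 -c "
from h import *
s=state();print(s['ee_pos'],s['force'],s['torque'],s['gripper_width'])"
```

```text
[556.38111096   1.21671469 202.74631772] [-0.34289915 -0.00163043 -1.23575624] [ 0.04046301 -0.00449923  0.00760225] 15.601844534105325
```

```bash
python3 -m jog '0 0 0.004 0 0 0;0 0 0.008 0 0 0;0 0 0.012 0 0 0;0 0 0.012 0 0 0'; python3 -m jog '0 0 0.003 0 0 0;0 0 0.005 0 0 0;0 0 0.005 0 0 0'
```

```text
time_s: 22.38
ee_pos: [556.3, 1.2, 196.3]
ee_rot: [-179.9, -0.0, -32.9]
force: [0.2, -0.4, -2.2]
gripper_width: 15.9
time_s: 22.63
ee_pos: [556.4, 1.2, 194.1]
ee_rot: [-179.9, -0.0, -32.9]
force: [0.2, -0.5, 0.8]
gripper_width: 15.6
```

```bash
python3 -m jog '0 0 0.002 0 0 0;0 0 0.004 0 0 0;0 0 0.004 0 0 0' - 50; python3 -m jog '0 0 0.002 0 0 0;0 0 0.004 0 0 0;0 0 0.004 0 0 0';python3 -m jog '0 0 0.002 0 0 0;0 0 0.004 0 0 0;0 0 0.004 0 0 0'
```

```text
time_s: 22.88
ee_pos: [556.5, 1.2, 192.6]
ee_rot: [-179.9, -0.1, -32.9]
force: [-1.2, 0.9, 4.6]
gripper_width: 15.7
time_s: 23.13
ee_pos: [556.5, 1.2, 190.9]
ee_rot: [-179.9, -0.1, -32.9]
force: [-1.4, -0.1, 6.2]
gripper_width: 16.0
time_s: 23.38
ee_pos: [556.6, 1.2, 189.6]
ee_rot: [-179.9, -0.1, -32.9]
force: [-1.6, -0.2, 7.0]
gripper_width: 15.4
```

```bash
python3 -m jog '0 0 0.002 0 0 0;0 0 0.004 0 0 0;0 0 0.004 0 0 0'; python3 -m jog '0 0 0.002 0 0 0;0 0 0.004 0 0 0;0 0 0.004 0 0 0';python3 -m jog '0 0 0.002 0 0 0;0 0 0.004 0 0 0;0 0 0.004 0 0 0'
```

```text
time_s: 23.63
ee_pos: [556.6, 1.2, 189.0]
ee_rot: [-179.9, -0.2, -32.9]
force: [-2.6, -0.1, 9.2]
gripper_width: 15.4
time_s: 23.88
ee_pos: [556.7, 1.2, 188.9]
ee_rot: [-179.8, -0.3, -32.9]
force: [-3.2, 0.0, 12.5]
gripper_width: 15.8
time_s: 24.13
ee_pos: [556.7, 1.2, 188.9]
ee_rot: [-179.8, -0.3, -32.9]
force: [-3.3, 0.4, 12.5]
gripper_width: 15.7
```

```bash
python3 -m jog '0 0 0.004 0 0 0;0 0 0.007 0 0 0;0 0 0.007 0 0 0;0 0 0.007 0 0 0;0 0 0.007 0 0 0'
python3 - <<'E'
from h import *
s=state();print(s["ee_pos"],s["force"],s["gripper_width"],s["time_s"])
for n in("scene","side"):
    grab_frame(n)
    for q in("pin_collar","knob","toy_car","toy_pan"):
        print(n,q,[(np.round(r["location"]).tolist(),round(r["confidence"],2)) for r in tip_of(q,n)[:4]])
print("expect side collar",proj("side",(499.5,211,134)),"knob",proj("side",(556,1.4,164)),proj("scene",(556,1.4,164)))
print(state()["force"],state()["ee_pos"])
E
```

```text
time_s: 24.55
ee_pos: [557.0, 1.2, 188.8]
ee_rot: [-179.7, -0.5, -32.9]
force: [-4.3, -0.4, 19.3]
gripper_width: 15.9
[556.96817611   1.17915729 188.78554824] [-4.25980939 -0.35725159 19.31037268] 15.860710806777677 24.55
scene pin_collar []
scene knob [([275.0, 330.0], 0.82), ([206.0, 367.0], 0.79), ([249.0, 362.0], 0.78), ([332.0, 173.0], 0.53)]
scene toy_car [([183.0, 305.0], 0.72)]
scene toy_pan [([350.0, 200.0], 0.77)]
side pin_collar [([254.0, 253.0], 0.61)]
side knob [([338.0, 188.0], 0.72), ([268.0, 211.0], 0.59), ([308.0, 192.0], 0.47)]
side toy_car [([362.0, 220.0], 0.56)]
side toy_pan [([216.0, 202.0], 0.96)]
expect side collar [254.97177218 252.41483336] knob [297.66478936 192.75665469] [267.59702502 214.7463848 ]
[-5.70205952 -0.15662185 18.55227375] [556.96122442   1.17813473 188.77475665]
```

Pin seated, and the knob is home and at its stop at 19 N. I'm handing in.

```bash
python3 -c "
from workcell import *
print(job_done())"
```

```text
the job is handed in; nothing more can be done
None
```

The cooker is back together and I handed the job in at about 25 s, with the gripper still holding the knob pressed in.

**Pin:** I lowered it into the upper hinge, released it a little above its seat and let it drop. I then pressed its head with the closed fingertips at about 11 N. In the picture its head sits on the upper ear. The detector's last fix on the collar was (254, 253) px, against (255, 252) predicted for a seated pin.

**Knob:** I took the natural-wood knob, not the blue or orange ones, turned it to −33° to match the spindle's flat and pushed it on. It reached home at the expected height, underside about 169 mm above the bench. I then pressed it in: the force rose from 4.6 to about 9 N over some 5 mm of travel. It then met a firm stop, and I left it held with about 19 N of push and the grip set to 50 N.

**What failed or disagreed:**
- **First grasp:** it closed above the pin's head and missed. Contact and images put the fingertips only 1–3 mm ahead of the reported TCP, not the stated 22 mm. I worked from the contact heights after that.
- **Final check:** it used forces, heights and the detectors only, as my 12 pictures were used up. The detectors did not pick out the pressed knob under the gripper.
- **Other toys:** the car's detected position stayed within about 4 px. I saw no sign that anything else had moved, but I did not check the pan's or the puzzle box's position before and after.

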